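# Step dishes under the pointer of an x-y stage

## Robot

A 7-joint arm with a two-finger parallel gripper is mounted at the origin on the work surface. World frame = base frame: x ahead of the robot, y to its left, z up, the work surface at z = 0. Lengths are in m, angles in rad, forces in N, time in s.
With the tool pointing down it reaches from about 0.425 to 0.95 m from the base axis. Payload 4.7 kg.
Tool frame: the origin (TCP) lies midway between the tips of the shut fingers; the grasp point (between the pads) lies 19 mm behind it (r.grip_depth is the distance from the TCP to the grasp point, in m); z points along the fingers, y is the line along which they close (so a half turn about z gives the same grasp; the last joint's range is limited). The gripper opens to 85 mm and grips with 20 to 120 N. Pads are 22 mm wide; open, the fingers measure 114 mm over their backs; the gripper's body (76 mm by 85 mm) begins 54 mm behind the grasp point. The pads swing forward as they close: fully open they stand 13 mm farther back than shut.
Start: joints at [1.117, 0.469, -0.049, 1.532, 0.024, 1.141, -0.082], TCP at [0.278, -0.615, 0.231] pointing down, gripper open.
Joint ranges: [-2.59, 2.59], [-0.33, 1.99], [-1.39, 1.29], [0.1, 2.45], [-1.04, 4.18], [0.21, 1.99], [-2.66, 2.66]. Speed limits (rad/s): [2.57, 2.57, 3.14, 3.14, 3.14, 3.14, 3.14].

## Interface

Orientations are given as a rotation vector (axis times angle).
In Python, from rig import r gives the robot as it stands. The module is installed in compiled form; this text tells all that it offers.
- The arm moves only by the shell command python3 -m creep 'ROWS' [FORCE]. ROWS is text: rows parted by semicolons, each of 7 numbers parted by spaces: the shift along the world's x, y, z normalised to -1 to 1, where 1 is 0.02 m, then the turn, a rotation vector about the world's x, y, z normalised to -1 to 1, where 1 is 4 degrees, then the finger opening in mm, from 0 to 85.4. A call has 1 to 10 rows; each row shifts and turns the commanded pose from where the row before left it; what a row does not reach is not made up. A row lasts 1/10 s, in which the tool goes at most 50 mm and 8.59 degrees, less where a joint would pass 70% of its speed; a pose out of reach is approached as far as the arm can. A call with a number of a shift or a turn outside -1 to 1 is refused whole. A call with a gripper value outside its range is refused whole. The fingers move at their own pace and stop on an object; FORCE is the grip in N (left out, the last holds). Time passes only in rows, so rows that do not move let the fingers close. It gives the time, the measured TCP pose, the force, the opening and the grip force at its end, in the units of the state.
- r.observe(): the state, without advancing time (a new reading comes with each control period).
- r.snapshot(name): name is "scene" or "top" or "wrist"; returns the picture (420x560x3 uint8, blue, green, red); there is no depth.
- r.camera_info(name): a dict with "fx", "fy", "cx", "cy" (pixels), "world_to_cam" (4x4, takes a point from world to camera coordinates). Camera axes: x right, y down, z forward; pixel columns grow to the right and rows downward; lengths in m; the calibration is good to about 2 mm. A picture is of the moment at which its call begins: read the wrist's pose just before it. camera_info takes no time and is no camera call; for the wrist camera it gives the pose at the moment of the call.
- r.hand_in(): hands the job in; it is judged then, once.
Trained networks look in the newest picture that a camera, given by its name, has taken for a name from the list of things; names that differ only in an ending like _2 or _b are one class to them, and where a whole thing is asked for, a point or a joint stands for the part that bears it (a point fixed in the world has none). Each returns a list of dicts, best first, with "conf" (0 to 1); they miss things now and then, are a little off and sometimes report something else, mostly with a low value. They report only what shows in the picture. A call takes as long as a camera call. They do not tell look-alikes from the thing itself.
- r.search_frame(name, camera): "extent" ([centre column, centre row, width, height] in pixels, round what is visible of it).
- r.cut_out(name, camera): "region" (420x560 bool, what is visible of it) and "extent" ([centre column, centre row, width, height] in pixels, round what is visible of it).
The state is a dict: "time_s": time; "joints": joint angles; "qvel": joint speeds; "effort": joint torques, N m; "ee_pos": TCP position; "tcp_rot": TCP orientation; "wrist_force": force on the tool from outside, world axes, zero at the start; "ft_torque": the same for the moment, N m; "grip_width": finger opening in m; "grip_force": force on a finger pad.
Only numpy, scipy, OpenCV 4.12 (cv2) and the standard library are available. Lean on these libraries where they do the work, as an engineer would, in place of code of your own. Each camera call takes 0.05 s, during which the arm holds its last target. There are 200 camera calls.

## Task

Slide the stage's carrier by its handle until the dot in the round dish is right under the pointer tip, throw the lever fully over so the pointer dips into the dish, and throw the lever fully back to raise it again. Then slide the carrier until the dot in the square dish is right under the raised pointer, and leave everything there, with all dishes still sitting in their bays. Do not push or strike the pointer itself, and leave the other things on the bench alone.

Things in the scene. Friction and masses are not known exactly. Their poses are not given: they have to be found in the camera images.
- stage: fixed base of the x-y stage, a dark 200 x 200 x 14 mm plate on the bench; origin at the centre of its underside. The cross slide travels along its y axis and, on that, the carrier along its x axis, each 65 mm either way, with about 1.5 N of friction; they stay where left
- slide_y (a joint): travel of the cross slide (with the carrier) along the stage's +y, m, -0.065 to 0.065, 0 = centred
- slide_x (a joint): travel of the carrier along the stage's +x, m, -0.065 to 0.065, 0 = centred
- carrier (a point): centre of the carrier's top face, 48 mm above the bench; the carrier is a dark 170 x 170 mm plate with four bays in two rows of two, bay centres 39.5 mm either way along x and y from here, bay walls 6 mm high
- handle (a point): on the axis of the carrier's handle, an upright round aluminium post 24 mm in diameter on a tab at the carrier's -y side, 145 mm from the carrier's centre. This point is 85 mm above the bench; the post runs from 44 mm (tab top) to 106 mm, flat top, so grip it here from above
- dish_round: white open dish, round, 66 mm in diameter, 16 mm high, wall and floor 3 mm, a black dot 10 mm across at the middle of its floor. Loose, sitting flat in one of the four square bays (68 mm, walls 6 mm high) of the carrier. Origin: centre of its underside, z up
- dish_square: white open dish, square, 66 x 66 mm, 16 mm high, wall and floor 3 mm, a black dot 10 mm across at the middle of its floor. Loose, sitting flat in one of the four square bays (68 mm, walls 6 mm high) of the carrier. Origin: centre of its underside, z up
- dish_hex: white open dish, six-sided, 66 mm over the corners, 16 mm high, wall and floor 3 mm, a black dot 10 mm across at the middle of its floor. Loose, sitting flat in one of the four square bays (68 mm, walls 6 mm high) of the carrier. Origin: centre of its underside, z up. Not wanted under the pointer: it only rides along
- stand: fixed stand of the pointer, a black 160 x 150 x 14 mm foot with a low hinge fork (98 mm high), beyond the stage's +y side. Origin on the bench under the hinge; the beam reaches from there along the stand's -y. The stand's x is the direction in which the lever swings
- pointer: the hinged black beam carrying the pointer; it arches from the hinge (78 mm above the bench, at the stand) to a black barrel 26 mm thick with a steel cone below, 240 mm from the hinge; the barrel's top is 210 mm above the bench at most. Origin on the hinge axis. Moved only by the lever
- pointer_tip (a point): lower end of the pointer's steel cone: about 100 mm above the bench when raised and 56 mm when dipped (8 mm below the dishes' rims, 5 mm above their floors), at the same place seen from above in both positions
- lever (a joint): arrest lever on the stand's foot, a plain steel stick. 0 = leaning to the stand's -x, pointer raised (as at the start); 1.0 rad = leaning to +x, pointer dipped. Stays where it is left
- lever_tip (a point): centre of the 26 mm steel ball at the lever's free end, 106 mm above the bench at either end of the swing and 116 mm in the middle. A 10 mm stick joins it to the pivot 80 mm away, which is 36 mm above the bench, midway between the ball's two end places; a grey block 70 x 50 mm, top 39 mm above the bench, holds the pivot. From end to end the ball travels 77 mm along the stand's x
- bottle: amber bottle, 56 mm wide, 110 mm high, origin at the centre of its underside; leave alone
- carton: white carton 130 x 70 x 45 mm, origin at the centre of its underside; leave alone
- jar: white lidded jar, 68 mm wide, 75 mm high, origin at the centre of its underside; leave alone
There are look-alikes about, which are no part of the job. What is shaped like the dish_round but yellow is not meant. Leave any yellow look-alike of the dish_square alone.

How it is judged:
By the outcome, as a careful person would: the job done as asked, in the order asked, and still so for the second after the job is handed in, with the robot touching nothing.
It also fails if it takes over 67 s, if anything falls off the work surface, if the arm or the gripper's body presses on something with over 40 N, if the wrist force passes 120 N, or if a joint passes its speed limit or range.

## Working session

There is one attempt and no reset: what is moved stays moved. The work goes in short steps, Python scripts to look and compute and a shell command to move; the robot and the scene stay as the last step left them, time stands still between calls to the robot, and variables do not carry over. Pictures are saved under pics/ and viewed, at most 10 in all, crops included, and the job is handed in when it is done.

```bash
mkdir -p pics; cat > h.py <<'E'
from rig import r
import numpy as np, cv2
def ray(cam,u,v,z):
    c=r.camera_info(cam); T=np.linalg.inv(np.array(c["world_to_cam"]))
    d=T[:3,:3]@np.array([(u-c["cx"])/c["fx"],(v-c["cy"])/c["fy"],1]); o=T[:3,3]
    return o+d*(z-o[2])/d[2]
def proj(cam,p):
    c=r.camera_info(cam); q=np.array(c["world_to_cam"])@np.r_[p,1]
    return np.array([c["fx"]*q[0]/q[2]+c["cx"],c["fy"]*q[1]/q[2]+c["cy"]])
E
python3 - <<'E'
from h import *
np.set_printoptions(precision=4,suppress=True)
for c in("top","scene"):
    cv2.imwrite(f"pics/{c}0.png",r.snapshot(c))
    print(c,np.linalg.inv(np.array(r.camera_info(c)["world_to_cam"])),r.camera_info(c)["fx"])
    for n in "stage carrier handle dish_round dish_square dish_hex stand pointer pointer_tip lever lever_tip bottle carton jar".split():
        print(n,[(np.round(d["extent"]).tolist(),round(d["conf"],2)) for d in r.search_frame(n,c)[:3]])
print(r.observe())
E
```

```text
top [[ 0.0159 -0.9916  0.1283  0.4607]
 [-0.9998 -0.0146  0.0107 -0.0588]
 [-0.0087 -0.1284 -0.9917  1.1621]
 [ 0.      0.      0.      1.    ]] 388.6448004854066
stage [([298.0, 223.0, 97.0, 70.0], 0.96)]
carrier [([298.0, 220.0, 90.0, 61.0], 0.77)]
handle [([298.0, 219.0, 90.0, 69.0], 0.69)]
dish_round [([298.0, 157.0, 27.0, 26.0], 0.94), ([274.0, 201.0, 26.0, 15.0], 0.73), ([409.0, 241.0, 32.0, 48.0], 0.39)]
dish_square [([303.0, 207.0, 18.0, 19.0], 0.78), ([360.0, 194.0, 29.0, 29.0], 0.63), ([408.0, 242.0, 29.0, 49.0], 0.43)]
dish_hex [([272.0, 232.0, 20.0, 27.0], 0.88), ([303.0, 209.0, 22.0, 22.0], 0.7)]
stand [([227.0, 228.0, 125.0, 57.0], 0.68)]
pointer [([243.0, 212.0, 92.0, 16.0], 0.92)]
pointer_tip [([245.0, 216.0, 90.0, 16.0], 0.76)]
lever [([298.0, 222.0, 94.0, 64.0], 0.59), ([169.0, 247.0, 15.0, 16.0], 0.45)]
lever_tip [([170.0, 244.0, 11.0, 14.0], 0.68), ([190.0, 161.0, 29.0, 26.0], 0.63)]
bottle [([261.0, 148.0, 23.0, 23.0], 0.57)]
carton [([409.0, 240.0, 29.0, 48.0], 0.86), ([297.0, 222.0, 96.0, 74.0], 0.37)]
jar [([192.0, 162.0, 25.0, 25.0], 0.67)]
scene [[-0.5611  0
[... 920 characters left out ...]
203.0, 176.0, 42.0, 36.0], 0.87), ([274.0, 228.0, 82.0, 65.0], 0.53)]
jar [([330.0, 323.0, 26.0, 33.0], 0.65), ([312.0, 229.0, 72.0, 78.0], 0.44), ([272.0, 230.0, 81.0, 69.0], 0.15)]
{'time_s': 1.5, 'joints': array([ 1.1171,  0.4686, -0.0486,  1.5325,  0.0241,  1.141 , -0.0823]), 'qvel': array([ 0.    ,  0.0012,  0.0007, -0.0011,  0.0009,  0.0003,  0.0001]), 'effort': array([ -0.    , -51.0156,  -0.0466, -23.8011,   0.0109,   0.0009,
        -0.    ]), 'ee_pos': array([ 0.2783, -0.615 ,  0.2314]), 'tcp_rot': array([3.0709, 0.6622, 0.0001]), 'wrist_force': array([ 0.5942,  0.6009, -0.6768]), 'ft_torque': array([ 0.0557,  0.0138, -0.0306]), 'grip_force': 0.0, 'grip_width': 0.08544154024719522}
```

View pics/top0.png

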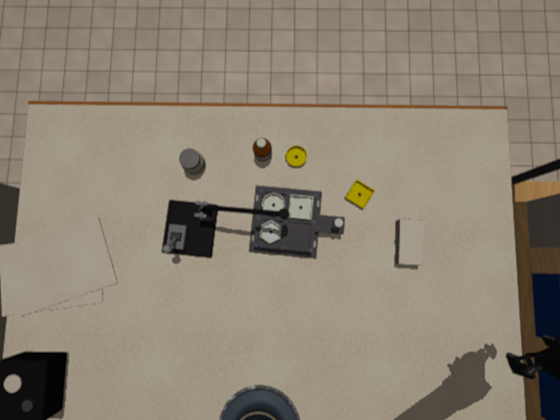

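View pics/scene0.png

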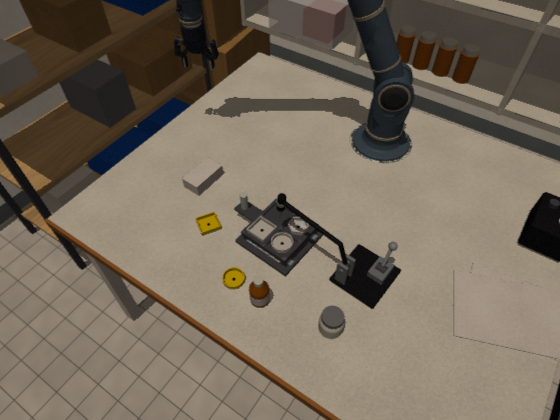

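```bash
python3 - <<'E'
from h import *
np.set_printoptions(precision=4,suppress=True)
a=cv2.imread("pics/top0.png")[180:265,160:350]; b=cv2.imread("pics/scene0.png")[185:310,230:405]
a=cv2.resize(a,None,fx=4,fy=4,interpolation=cv2.INTER_CUBIC);b=cv2.resize(b[:65],None,fx=4,fy=4,interpolation=cv2.INTER_CUBIC)
b=cv2.copyMakeBorder(b,0,0,0,a.shape[1]-b.shape[1],cv2.BORDER_CONSTANT)
cv2.imwrite("pics/crop0.png",np.vstack([a,b[:260]]))
print("handle",ray("top",338,223,.106),ray("scene",244,194,.106))
print("ball",ray("top",175,256,.106),ray("scene",392,246,.106))
print("dots",[ray("top",*p,.05) for p in((274,204),(302,208),(270,231))])
print("tip?",ray("top",285,214,.21))
i=r.camera_info("wrist");print(i["fx"],i["cx"],i["cy"]);print(np.linalg.inv(i["world_to_cam"]))
E
```

```text
handle [ 0.5723 -0.2099  0.106 ] [ 0.5719 -0.2065  0.106 ]
ball [0.4759 0.2312 0.106 ] [0.4964 0.2555 0.106 ]
dots [array([ 0.6307, -0.0332,  0.05  ]), array([ 0.6202, -0.1142,  0.05  ]), array([ 0.5522, -0.023 ,  0.05  ])]
tip? [ 0.5817 -0.0644  0.21  ]
296.1442004150808 276.50905372971204 211.3621987699938
[[ 0.4119 -0.875  -0.2545  0.3435]
 [-0.9112 -0.3957 -0.1145 -0.5854]
 [-0.0005  0.2791 -0.9603  0.3733]
 [ 0.      0.      0.      1.    ]]
```

View pics/crop0.png

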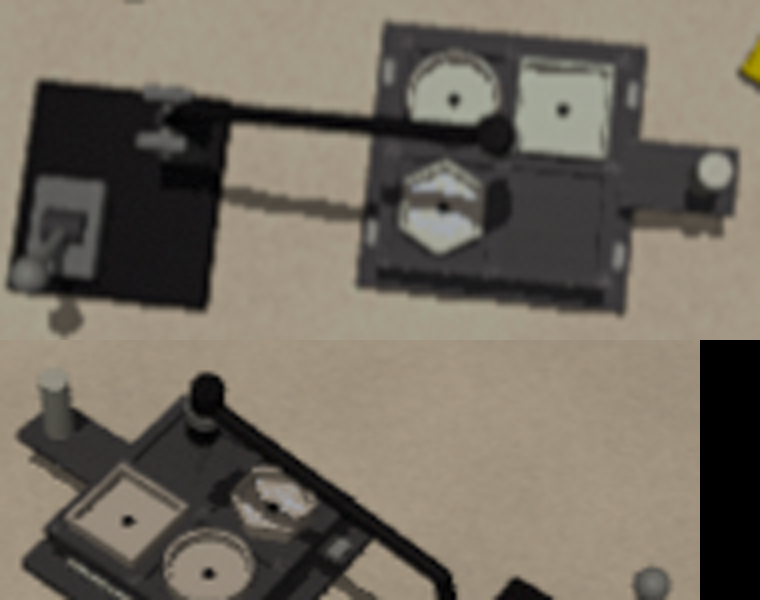

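```bash
R="";python3 -m creep '0.8 1 0.2 0 0 -0.4 60;0.8 1 0.2 0 0 -0.4 60;0.8 1 0.2 0 0 -0.4 60;0.8 1 0.2 0 0 -0.4 60;0.8 1 0.2 0 0 -0.4 60;0.8 1 0.2 0 0 -0.4 60;0.8 1 0.2 0 0 -0.4 60;0.8 1 0.2 0 0 -0.4 60;0.8 1 0.2 0 0 -0.4 60;0.8 1 0.2 0 0 -0.4 60' 40
python3 -m creep '0.8 1 0.2 0 0 -0.4 60;0.8 1 0.2 0 0 -0.4 60;0.8 1 0.2 0 0 -0.4 60;0.8 1 0.2 0 0 -0.4 60;0.8 1 0.2 0 0 -0.4 60;0.8 1 0.2 0 0 -0.4 60;0.8 1 0.2 0 0 -0.4 60;0.8 1 0.2 0 0 -0.4 60;0 0 0 0 0 0 60'
python3 - <<'E'
from h import *
np.set_printoptions(precision=4,suppress=True)
im=r.snapshot("wrist");cv2.imwrite("pics/w1.png",im);np.save("w1.npy",r.camera_info("wrist")["world_to_cam"])
for n in "handle dish_round dish_square dish_hex pointer pointer_tip".split():
    print(n,[(np.round(d["extent"]).tolist(),round(d["conf"],2)) for d in r.search_frame(n,"wrist")[:3]])
print(r.observe()["joints"])
E
```

```text
time_s: 2.5
ee_pos: [0.4388, -0.4141, 0.2716]
tcp_rot: [3.133, 0.227, 0.0]
wrist_force: [0.0, -0.2, -0.6]
grip_width: 0.0602
grip_force: 0.0
time_s: 3.4
ee_pos: [0.5691, -0.2504, 0.304]
tcp_rot: [-3.138, 0.111, -0.004]
wrist_force: [0.4, 1.1, -0.1]
grip_width: 0.0601
grip_force: 0.0
handle [([167.0, 174.0, 200.0, 129.0], 0.95)]
dish_round [([105.0, 147.0, 59.0, 54.0], 0.98), ([146.0, 23.0, 53.0, 46.0], 0.73)]
dish_square [([162.0, 148.0, 57.0, 52.0], 0.95), ([297.0, 100.0, 64.0, 68.0], 0.7)]
dish_hex [([113.0, 211.0, 48.0, 44.0], 0.6)]
pointer [([63.0, 204.0, 123.0, 42.0], 0.98)]
pointer_tip [([63.0, 202.0, 126.0, 35.0], 0.71), ([167.0, 175.0, 205.0, 130.0], 0.53), ([401.0, 198.0, 64.0, 92.0], 0.34)]
[ 0.4515  0.3331 -0.1252  1.5712  0.0437  1.2403 -1.3319]
```

View pics/w1.png

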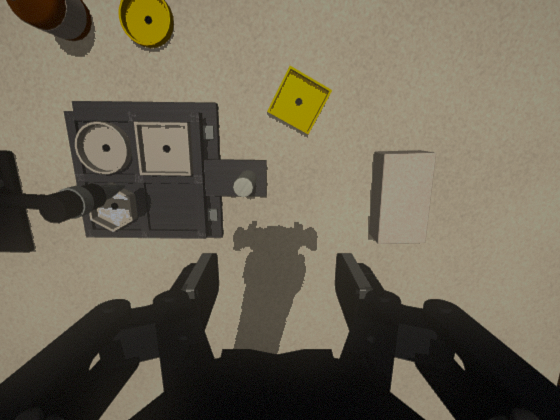

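```bash
python3 - <<'E'
from h import *
np.set_printoptions(precision=4,suppress=True)
im=cv2.imread("pics/w1.png");c=im[165:235,30:140]
c=cv2.resize(c,None,fx=7,fy=7,interpolation=cv2.INTER_CUBIC);c=cv2.convertScaleAbs(c,alpha=2.0,beta=15)
cv2.imwrite("pics/w1c.png",c)
g=cv2.cvtColor(im,cv2.COLOR_BGR2GRAY)
def dot(u,v,w=8):
    p=g[v-w:v+w+1,u-w:u+w+1].astype(float);k=np.clip(120-p,0,None);y,x=np.mgrid[-w:w+1,-w:w+1];return u+(k*x).sum()/k.sum(),v+(k*y).sum()/k.sum()
for p in((106,148),(166,149)):
    q=dot(*p);print(q,ray("wrist",*q,.051))
print("handle",ray("wrist",244,187,.106)); print("tip",[ray("wrist",u,197,.1) for u in(95,98,100)])
E
```

```text
(np.float64(105.6577743902439), np.float64(147.55564024390245)) [ 0.6267 -0.0371  0.051 ]
(np.float64(166.12732749178534), np.float64(148.2724534501643)) [ 0.6194 -0.1155  0.051 ]
handle [ 0.5709 -0.2182  0.106 ]
tip [array([ 0.5719, -0.0383,  0.1   ]), array([ 0.5716, -0.0418,  0.1   ]), array([ 0.5714, -0.0442,  0.1   ])]
```

View pics/w1c.png

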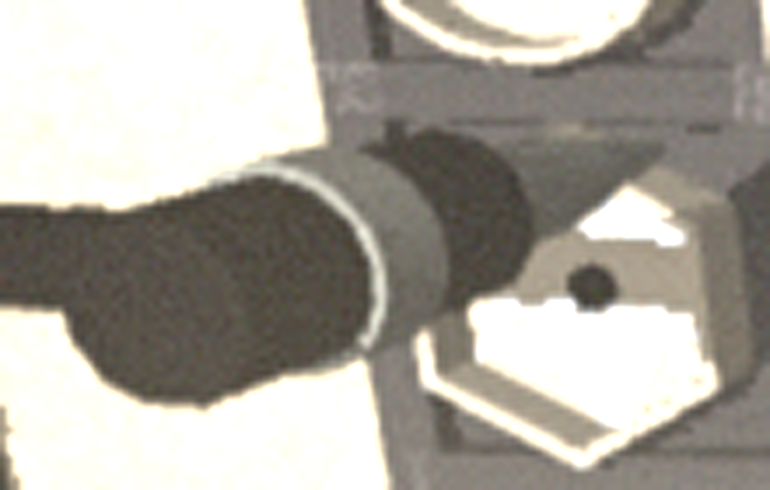

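```bash
python3 - <<'E'
from h import *
np.set_printoptions(precision=4,suppress=True)
t=ray("wrist",30+665/7-.4,165+146/7-.4,.1);print("tip",t)
print("need round",t-[.6267,-.0371,0],"square",t-[.6194,-.1155,0])
print("handle",ray("wrist",244,187,.106), r.observe()["ee_pos"])
E
```

```text
tip [ 0.5829 -0.0767  0.1   ]
need round [-0.0438 -0.0396  0.1   ] square [-0.0365  0.0388  0.1   ]
handle [ 0.5709 -0.2182  0.106 ] [ 0.5654 -0.2563  0.3032]
```

```bash
python3 -m creep '0.15 0.8 -1 0 0 0 70;0.18 0.8 -1 0 0 0 70;0 0.66 -1 0 0 0 70;0 0 -1 0 0 0 70;0 0 -1 0 0 0 70;0 0 -1 0 0 0 70;0 0 -1 0 0 0 70;0 0 -0.8 0 0 0 70;0 0 0 0 0 0 70'
python3 - <<'E'
from h import *
np.set_printoptions(precision=4,suppress=True)
im=r.snapshot("wrist");cv2.imwrite("pics/w2.png",im)
E
```

```text
time_s: 4.65
ee_pos: [0.5708, -0.2101, 0.1449]
tcp_rot: [-3.138, 0.124, 0.008]
wrist_force: [-0.5, 0.7, 0.1]
grip_width: 0.0695
grip_force: 0.0
```

View pics/w2.png

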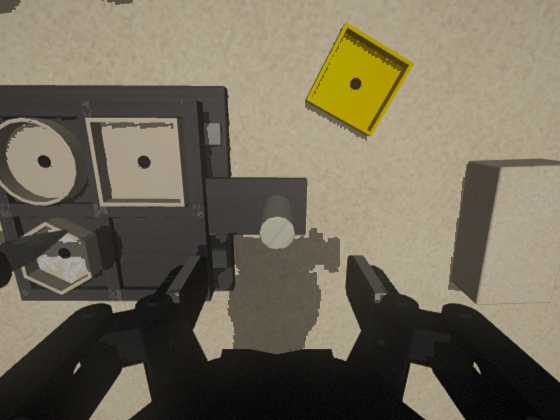

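```bash
python3 - <<'E'
from h import *
np.set_printoptions(precision=4,suppress=True)
print("h",ray("wrist",277,233,.106),"tip",ray("wrist",67,231,.1),"round",ray("wrist",44,161,.051),"sq",ray("wrist",144,162,.051),r.observe()["ee_pos"])
c=cv2.imread("pics/w2.png")[200:275,0:110];cv2.imwrite("pics/w2c.png",cv2.convertScaleAbs(cv2.resize(c,None,fx=7,fy=7,interpolation=cv2.INTER_CUBIC),alpha=1.8,beta=10))
E
```

```text
h [ 0.5755 -0.2104  0.106 ] tip [ 0.5859 -0.0688  0.1   ] round [ 0.6304 -0.0287  0.051 ] sq [ 0.6234 -0.1079  0.051 ] [ 0.5719 -0.2103  0.1465]
```

View pics/w2c.png

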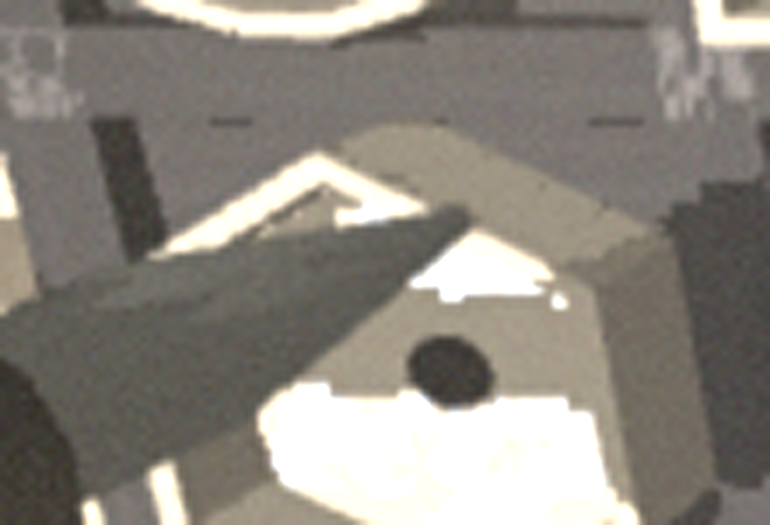

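```bash
python3 -m creep '0.15 0 -1 0 0 0 70;0 0 -1 0 0 0 70;0 0 -1 0 0 0 70;0 0 -1 0 0 0 70;0 0 0 0 0 0 40;0 0 0 0 0 0 15;0 0 0 0 0 0 15;0 0 0 0 0 0 15' 40
```

```text
time_s: 5.5
ee_pos: [0.577, -0.2104, 0.0692]
tcp_rot: [3.138, -0.123, 0.005]
wrist_force: [-0.4, -0.4, 4.0]
grip_width: 0.0227
grip_force: 39.1
```

```bash
python3 -m creep '-0.2 -0.2 0 0 0 0 15;-0.5 -0.45 0 0 0 0 15;-0.5 -0.45 0 0 0 0 15;-0.5 -0.45 0 0 0 0 15;-0.3 -0.25 0 0 0 0 15;-0.2 -0.18 0 0 0 0 15;0 0 0 0 0 0 15;0 0 0 0 0 0 15' 40
python3 - <<'E'
from h import *
im=r.snapshot("wrist");cv2.imwrite("pics/w3.png",im)
s=r.snapshot("scene")[175:275,210:350];t=r.snapshot("top")[180:265,230:350]
cv2.imwrite("pics/w3s.png",np.vstack([cv2.resize(im[100:330,0:250],(480,440)),]))
a=cv2.resize(im[130:300,0:200],(400,340));b=cv2.resize(s,(400,286),interpolation=cv2.INTER_CUBIC)
b=cv2.copyMakeBorder(b,0,54,0,0,cv2.BORDER_CONSTANT)
cv2.imwrite("pics/w3m.png",cv2.convertScaleAbs(np.hstack([a,b]),alpha=1.6,beta=10))
E
```

```text
time_s: 6.3
ee_pos: [0.5319, -0.2514, 0.0691]
tcp_rot: [3.137, -0.124, 0.003]
wrist_force: [-1.3, -1.6, 8.4]
grip_width: 0.0234
grip_force: 39.9
```

View pics/w3m.png

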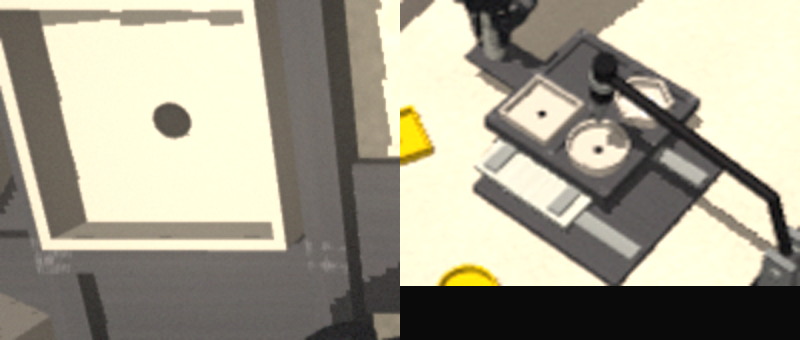

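```bash
python3 -m creep '0 0 0 0 0 0 60;0 0 0 0 0 0 60;0 0 1 0 0 0 60;0 0 1 0 0 0 60;0 0 1 0 0 0 60;0.5 1 1 0 0 0 60;0.5 1 1 0 0 0 60;0.5 0 0 0 0 0 60;0.5 0 0 0 0 0 60;0 0 0 0 0 0 60'
python3 - <<'E'
from h import *
np.set_printoptions(precision=4,suppress=True)
im=r.snapshot("wrist");cv2.imwrite("pics/w4.png",im);np.save("w4.npy",r.camera_info("wrist")["world_to_cam"])
print(proj("wrist",[.5863,-.0684,.1]))
cv2.imwrite("pics/w4c.png",cv2.convertScaleAbs(cv2.resize(im[150:270,0:190],None,fx=4,fy=4,interpolation=cv2.INTER_CUBIC),alpha=1.6,beta=10))
E
```

```text
time_s: 7.45
ee_pos: [0.5721, -0.2103, 0.1659]
tcp_rot: [3.139, -0.123, -0.002]
wrist_force: [-0.3, 0.3, -0.3]
grip_width: 0.0598
grip_force: 0.0
[ 83.4286 220.6126]
```

View pics/w4c.png

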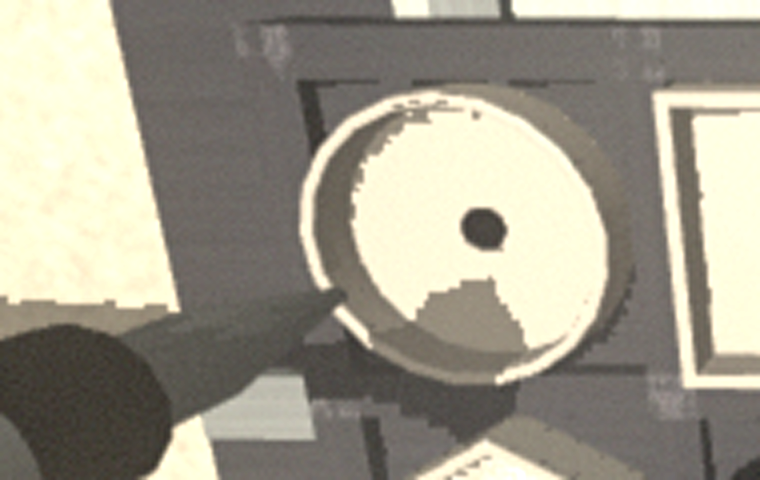

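```bash
python3 - <<'E'
from h import *
np.set_printoptions(precision=4,suppress=True)
t=ray("wrist",85.3,223.6,.1);d=ray("wrist",120.6,207.1,.051);s=ray("wrist",120.6,207.1,.051)
print(t,d,t-d)
# ball from scene
print("ball",ray("scene",392,246,.106),ray("top",167,248,.106))
c=r.snapshot("top")[225:270,150:200];c2=r.snapshot("scene")[230:285,365:415]
E
```

```text
[ 0.5839 -0.0692  0.1   ] [ 0.5828 -0.0703  0.051 ] [0.0011 0.0011 0.049 ]
ball [0.4964 0.2555 0.106 ] [0.4971 0.254  0.106 ]
```

```bash
python3 -m creep '-0.5 0 1 0 0 0 60;-0.5 0.3 1 0 0 0 60;-0.5 0.5 1 0 0 0 60;-0.5 0.8 1 0 0 0 60;-0.5 1 1 0 0 0 60;-0.5 1 0.4 0 0 0 60;-0.5 1 0 0 0 0 60;-0.3 1 0 0 0 0 60;0 1 0 0 0 0 60;0 1 0 0 0 0 60'
python3 -m creep '0 1 0 0 0 0 60;0 1 0 0 0 0 60;0 1 0 0 0 0 60;0 1 0 0 0 0 60;0 1 0 0 0 0 60;0 1 0 0 0 0 60;0 1 0 0 0 0 60;0 1 0 0 0 0 60;0 1 0 0 0 0 60;0 1 0 0 0 0 60'
python3 -m creep '0 1 0 0 0 0 55;0 1 0 0 0 0 55;0 1 0 0 0 0 55;0 1 0 0 0 0 55;0 1 -1 0 0 0 55;0 0.7 -1 0 0 0 55;0 0 -1 0 0 0 55;0 0 0 0 0 0 55'
python3 - <<'E'
from h import *
np.set_printoptions(precision=4,suppress=True)
im=r.snapshot("wrist");cv2.imwrite("pics/w5.png",im)
print(r.observe()["joints"],proj("wrist",[.497,.255,.106]))
for n in("lever","lever_tip"):
    print(n,[(np.round(d["extent"]).tolist(),round(d["conf"],2)) for d in r.search_frame(n,"wrist")[:3]])
E
```

```text
time_s: 8.6
ee_pos: [0.4948, -0.0575, 0.2748]
tcp_rot: [3.139, -0.125, -0.002]
wrist_force: [-0.4, -0.6, -1.5]
grip_width: 0.0599
grip_force: 0.0
time_s: 9.6
ee_pos: [0.4955, 0.1423, 0.2746]
tcp_rot: [3.138, -0.124, -0.002]
wrist_force: [0.7, 0.3, -0.0]
grip_width: 0.0597
grip_force: 0.0
time_s: 10.4
ee_pos: [0.494, 0.2548, 0.212]
tcp_rot: [3.135, -0.122, -0.01]
wrist_force: [-0.0, -0.3, -0.5]
grip_width: 0.0548
grip_force: 0.0
[-0.1998  0.3306 -0.4401  1.8155  0.1614  1.035  -2.3519] [276.8449 207.7048]
lever [([540.0, 131.0, 39.0, 150.0], 0.52)]
lever_tip [([276.0, 192.0, 33.0, 66.0], 0.77)]
```

View pics/w5.png

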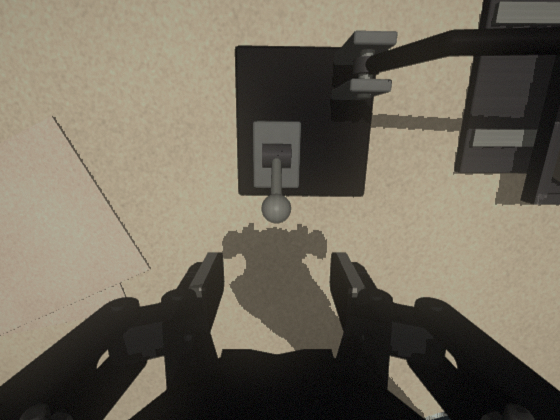

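```bash
python3 -m creep '0.15 0 -1 0 0 0 55;0 0 -1 0 0 0 55;0 0 -1 0 0 0 55;0 0 -1 0 0 0 55;0 0 -1 0 0 0 55;0 0 -1 0 0 0 55;0 0 -0.2 0 0 0 40;0 0 0 0 0 0 20;0 0 0 0 0 0 20;0 0 0 0 0 0 20' 25
```

```text
time_s: 11.55
ee_pos: [0.4994, 0.2548, 0.0922]
tcp_rot: [3.137, -0.124, 0.001]
wrist_force: [-0.3, -5.7, 0.6]
grip_width: 0.0239
grip_force: 24.7
```

```bash
python3 -m creep '0.45 -0.04 0.21 0 0 0 20;0.48 -0.04 0.15 0 0 0 20;0.49 -0.04 0.1 0 0 0 20;0.5 -0.04 0.03 0 0 0 20;0.5 -0.04 -0.03 0 0 0 20;0.49 -0.04 -0.1 0 0 0 20;0.48 -0.04 -0.15 0 0 0 20;0.45 -0.04 -0.21 0 0 0 20;0.15 0 -0.08 0 0 0 20;0 0 0 0 0 0 20' 25
python3 - <<'E'
from h import *
s=r.snapshot("scene")[185:285,220:420]
cv2.imwrite("pics/s6.png",cv2.convertScaleAbs(cv2.resize(s,None,fx=4,fy=4,interpolation=cv2.INTER_CUBIC),alpha=1.5,beta=10))
E
```

```text
time_s: 12.55
ee_pos: [0.5819, 0.2481, 0.0914]
tcp_rot: [3.138, -0.126, 0.008]
wrist_force: [1.8, -5.2, 2.9]
grip_width: 0.0201
grip_force: 3.0
```

View pics/s6.png

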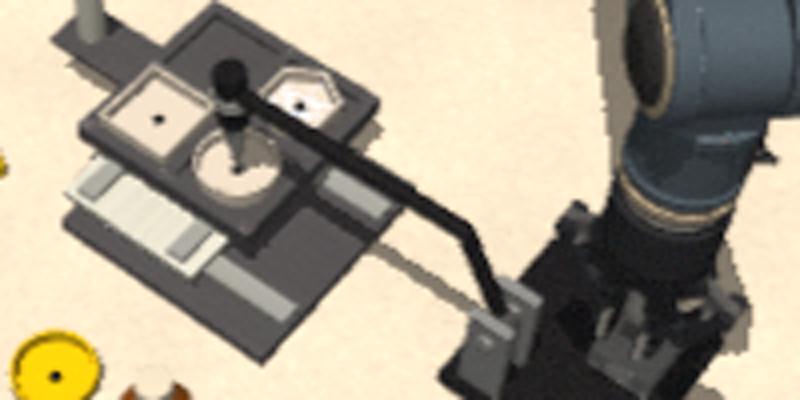

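```bash
python3 -m creep '0 0 0 0 0 0 45;0 0 0 0 0 0 45;0 0 1 0 0 0 45;0 0 1 0 0 0 45;0 0 1 0 0 0 45;-1 0 1 0 0 0 45;-1 0 1 0 0 0 45;-1 0 0 0 0 0 45;-1 0 0 0 0 0 45;0 0 0 0 0 0 0'
python3 - <<'E'
from h import *
np.set_printoptions(precision=4,suppress=True)
for c in("wrist","scene","top"):
    im=r.snapshot(c)
    if c=="wrist": cv2.imwrite("pics/w7.png",im)
    p=proj(c,[.574,.248,.106]);print(c,"expected",p)
    for n in("lever_tip","lever"):
      for d in r.cut_out(n,c)[:2]:
        m=d["region"];ys,xs=np.nonzero(m);print(n,np.round(d["extent"]),round(d["conf"],2))
    if c=="wrist":
        g=cv2.cvtColor(im,cv2.COLOR_BGR2GRAY);x,y=p.astype(int);k=g[max(0,y-50):y+50,x-50:x+50]
        h=cv2.HoughCircles(cv2.GaussianBlur(k,(3,3),0),cv2.HOUGH_GRADIENT,1,20,param1=80,param2=12,minRadius=8,maxRadius=24)
        if h is not None:
            for a,b,q in h[0][:4]: print("circle",a+x-50,b+max(0,y-50),q,ray("wrist",a+x-50,b+max(0,y-50),.106))
E
```

```text
time_s: 13.6
ee_pos: [0.4959, 0.2519, 0.1905]
tcp_rot: [-3.139, 0.116, 0.0]
wrist_force: [0.3, 0.6, -0.3]
grip_width: 0.0319
grip_force: 0.0
wrist expected [274.1477 118.5716]
lever_tip [275. 138.  38.  51.] 0.75
lever [275. 136.  39.  53.] 0.82
circle 273.5 129.5 17.4 [0.5681 0.2481 0.106 ]
scene expected [377.3132 264.3466]
lever_tip [380. 262.  17.  12.] 0.62
top expected [170.6681 219.8975]
lever_tip [172. 227.  13.  18.] 0.62
lever [171. 228.  14.  15.] 0.64
```

```bash
python3 -m creep '0 0 -1 0 0 0 0;0 0 -1 0 0 0 0;0 0 -1 0 0 0 0;0 0 -1 0 0 0 0;0 0 -0.9 0 0 0 0;0.7 -0.1 0 0 0 0 0;0.5 -0.1 0 0 0 0 0;0.25 0 0 0 0 0 0;0 0 0 0 0 0 0'
```

```text
time_s: 14.95
ee_pos: [0.5297, 0.2461, 0.0927]
tcp_rot: [-3.138, 0.125, -0.004]
wrist_force: [-0.6, 0.2, -0.7]
grip_width: -0.0002
grip_force: 0.0
```

```bash
python3 -m creep '0.25 0 0 0 0 0 0;0.25 0 0 0 0 0 0;0 0 0 0 0 0 0'
```

```text
time_s: 15.25
ee_pos: [0.5385, 0.2462, 0.0921]
tcp_rot: [-3.139, 0.123, -0.002]
wrist_force: [0.2, -0.2, -0.5]
grip_width: -0.0
grip_force: 0.0
```

```bash
python3 -m creep '0.2 0 0 0 0 0 0;0 0 0 0 0 0 0';python3 -m creep '0.2 0 0 0 0 0 0;0 0 0 0 0 0 0';python3 -m creep '0.2 0 0 0 0 0 0;0 0 0 0 0 0 0'
```

```text
time_s: 15.45
ee_pos: [0.5419, 0.2462, 0.0917]
tcp_rot: [-3.139, 0.122, -0.0]
wrist_force: [0.2, -0.4, -1.0]
grip_width: 0.0002
grip_force: 0.0
time_s: 15.65
ee_pos: [0.5461, 0.2461, 0.0917]
tcp_rot: [-3.139, 0.123, -0.001]
wrist_force: [-0.0, -0.3, -0.4]
grip_width: 0.0
grip_force: 0.0
time_s: 15.85
ee_pos: [0.5477, 0.2463, 0.0913]
tcp_rot: [3.138, -0.121, -0.007]
wrist_force: [-4.6, 0.1, 3.0]
grip_width: 0.0
grip_force: 2.4
```

```bash
python3 -m creep '0.15 0 0 0 0 0 0;0 0 0 0 0 0 0';python3 -m creep '0.15 0 0 0 0 0 0;0 0 0 0 0 0 0'
```

```text
time_s: 16.05
ee_pos: [0.5479, 0.2464, 0.0912]
tcp_rot: [3.136, -0.12, -0.015]
wrist_force: [-10.2, -1.5, 6.7]
grip_width: 0.0002
grip_force: 5.5
time_s: 16.25
ee_pos: [0.5481, 0.2467, 0.0908]
tcp_rot: [3.135, -0.118, -0.023]
wrist_force: [-16.7, -1.4, 8.8]
grip_width: 0.0001
grip_force: 8.2
```

```bash
python3 -m creep '-1 0 0 0 0 0 0;-0.5 0 1 0 0 0 0;0 0 1 0 0 0 0;0 0 1 0 0 0 0;1 0 1 0 0 0 0;1 0 0 0 0 0 0;1 0 0 0 0 0 0;1 0 0 0 0 0 0;1 0 0 0 0 0 0;0.2 0 0 0 0 0 0'
```

```text
time_s: 17.25
ee_pos: [0.6319, 0.2454, 0.1714]
tcp_rot: [-3.139, 0.126, -0.002]
wrist_force: [-0.5, -0.8, -0.8]
grip_width: 0.0004
grip_force: 0.0
```

```bash
python3 -m creep '0 0.1 -1 0 0 0 0;0 0 -1 0 0 0 0;0 0 -1 0 0 0 0;0 0 -0.8 0 0 0 0;-0.8 0 0 0 0 0 0;-0.6 0 0 0 0 0 0;-0.5 0 0 0 0 0 0;-0.5 0 0 0 0 0 0;-0.5 0.05 0 0 0 0 0;-0.5 0.05 0 0 0 0 0'
python3 -m creep '-0.5 0.05 0 0 0 0 0;-0.5 0.05 0 0 0 0 0;-0.5 0.05 0 0 0 0 0;-0.3 0.05 0 0 0 0 0;0 0 0 0 0 0 0'
```

```text
time_s: 18.25
ee_pos: [0.5612, 0.2503, 0.0963]
tcp_rot: [-3.139, 0.123, -0.002]
wrist_force: [1.9, -0.9, 0.8]
grip_width: -0.0001
grip_force: 0.7
time_s: 18.75
ee_pos: [0.5241, 0.2545, 0.0955]
tcp_rot: [3.139, -0.12, -0.002]
wrist_force: [0.8, -0.1, -0.7]
grip_width: -0.0001
grip_force: 0.0
```

```bash
python3 -m creep '-0.2 0 0 0 0 0 0;0 0 0 0 0 0 0';python3 -m creep '-0.2 0 0 0 0 0 0;0 0 0 0 0 0 0'
```

```text
time_s: 18.95
ee_pos: [0.5214, 0.2542, 0.0957]
tcp_rot: [3.139, -0.122, -0.0]
wrist_force: [0.1, 0.0, 0.0]
grip_width: -0.0001
grip_force: 0.0
time_s: 19.15
ee_pos: [0.5188, 0.2542, 0.0959]
tcp_rot: [-3.138, 0.123, -0.004]
wrist_force: [3.8, 0.4, -2.4]
grip_width: -0.0002
grip_force: 2.1
```

```bash
python3 -m creep '-0.15 0 0 0 0 0 0;0 0 0 0 0 0 0'
```

```text
time_s: 19.35
ee_pos: [0.5186, 0.2541, 0.0963]
tcp_rot: [-3.136, 0.124, -0.012]
wrist_force: [10.2, 1.7, -6.8]
grip_width: 0.0001
grip_force: 5.0
```

```bash
python3 -m creep '0.6 0 0 0 0 0 0;0 0 1 0 0 0 0;0 0 1 0 0 0 0;0 0 1 0 0 0 0;0 0 1 0 0 0 0;0 0 1 0 0 0 0;0 0 1 0 0 0 0;-0.5 0 1 0 0 0 0;-0.5 -1 1 0 0 0 0;-0.5 -1 1 0 0 0 0'
python3 -m creep '0 -1 0 0 0 0 0;0 -1 0 0 0 0 0;0 -1 0 0 0 0 0;0 -1 0 0 0 0 0;0 -1 0 0 0 0 0;0 -1 0 0 0 0 0;0 -1 0 0 0 0 0;0 -1 0 0 0 0 0;0 -1 0 0 0 0 0;0 -1 0 0 0 0 0'
python3 -m creep '0 -1 0 0 0 0 0;0 -1 0 0 0 0 0;0 -1 0 0 0 0 0;0 -1 0 0 0 0 0;0 -1 0 0 0 0 0;0 -1 0 0 0 0 70;0.5 -1 0 0 0 0 70;0.5 -1 0 0 0 0 70;0.2 -1 0 0 0 0 70;0 0 0 0 0 0 70'
python3 - <<'E'
from h import *
im=r.snapshot("wrist");cv2.imwrite("pics/w8.png",im)
print(r.observe()["ee_pos"],proj("wrist",[.5315,-.2505,.106]))
for c in("top","scene"):
    im=r.snapshot(c);cv2.imwrite(f"pics/{c}8.png",im);a=cv2.imread(f"pics/{c}0.png")
    # lever region compared with start
    sl=np.s_[225:260,160:190] if c=="top" else np.s_[235:285,365:405]
    print(c,np.abs(im[sl].astype(int)-a[sl]).mean(),[np.round(d["extent"]) for d in r.search_frame("lever",c)[:2]])
# handle circle
g=cv2.imread("pics/w8.png",0);p=proj("wrist",[.5315,-.2505,.106]).astype(int);k=g[p[1]-30:p[1]+30,p[0]-30:p[0]+30]
h=cv2.HoughCircles(cv2.GaussianBlur(k,(3,3),0),cv2.HOUGH_GRADIENT,1,20,param1=80,param2=12,minRadius=7,maxRadius=18)
if h is not None:
    for a,b,q in h[0][:3]: print("circle",q,ray("wrist",a+p[0]-30,b+p[1]-30,.106))
E
```

```text
time_s: 20.35
ee_pos: [0.4952, 0.2144, 0.2762]
tcp_rot: [3.139, -0.119, -0.005]
wrist_force: [0.5, -1.0, 0.8]
grip_width: 0.0001
grip_force: 0.0
time_s: 21.35
ee_pos: [0.4959, 0.0139, 0.2756]
tcp_rot: [-3.139, 0.121, 0.004]
wrist_force: [-0.4, 0.1, 1.6]
grip_width: -0.0
grip_force: 0.0
time_s: 22.35
ee_pos: [0.5202, -0.1684, 0.2752]
tcp_rot: [3.139, -0.129, -0.003]
wrist_force: [0.1, 0.6, -0.4]
grip_width: 0.0696
grip_force: 0.0
[ 0.52013347 -0.16633121  0.27524879] [355.5866132  177.44899869]
top 8.977460317460318 [array([170., 249.,  16.,  18.])]
scene 4.214666666666667 [array([277., 229.,  25.,  25.]), array([392., 254.,  17.,  25.])]
circle 10.6 [ 0.5302958  -0.24633242  0.106     ]
```

```bash
cat >> h.py <<'E'
def dot(im,u,v,w=9):
    g=cv2.cvtColor(im,cv2.COLOR_BGR2GRAY)
    for _ in range(4):
        u0,v0=int(round(u)),int(round(v));p=g[v0-w:v0+w+1,u0-w:u0+w+1].astype(float);t=(p.min()+np.percentile(p,80))/2
        k=np.clip(t-p,0,None);y,x=np.mgrid[-w:w+1,-w:w+1];u,v=u0+(k*x).sum()/k.sum(),v0+(k*y).sum()/k.sum()
    return u,v
E
python3 - <<'E'
from h import *
np.set_printoptions(precision=4,suppress=True)
im=cv2.imread("pics/w8.png")
for n,p in(("sq",[.579,-.149,.051]),("rd",[.584,-.070,.051])):
    q=proj("wrist",p);d=dot(im,*q);print(n,q,d,ray("wrist",*d,.051))
print(proj("wrist",[.585,-.0690,.1]))
E
```

```text
sq [260.815  137.4992] (np.float64(256.6413306451613), np.float64(138.65141129032259)) [ 0.578  -0.1439  0.051 ]
rd [195.0742 138.3657] (np.float64(190.87952522255193), np.float64(138.6811078140455)) [ 0.584  -0.0649  0.051 ]
[181.5281 139.4911]
```

```bash
python3 -m creep '0.3 -1 0 0 0 0 70;0.28 -1 0 0 0 0 70;0 -1 -0.3 0 0 0 70;0 -1 -1 0 0 0 70;0 -0.2 -1 0 0 0 70;0 0 -1 0 0 0 70;0 0 -1 0 0 0 70;0 0 -1 0 0 0 70;0 0 0 0 0 0 70'
python3 - <<'E'
from h import *
np.set_printoptions(precision=4,suppress=True)
im=r.snapshot("wrist");cv2.imwrite("pics/w9.png",im)
g=cv2.cvtColor(im,cv2.COLOR_BGR2GRAY);p=proj("wrist",[.5315,-.2505,.106]).astype(int);k=g[p[1]-40:p[1]+40,p[0]-40:p[0]+40]
h=cv2.HoughCircles(cv2.GaussianBlur(k,(3,3),0),cv2.HOUGH_GRADIENT,1,20,param1=80,param2=12,minRadius=12,maxRadius=24)
print(p,r.observe()["ee_pos"])
if h is not None:
    for a,b,q in h[0][:3]: print("circle",q,a+p[0]-40,b+p[1]-40,ray("wrist",a+p[0]-40,b+p[1]-40,.106))
E
```

```text
time_s: 23.5
ee_pos: [0.5305, -0.2479, 0.1672]
tcp_rot: [-3.137, 0.12, 0.009]
wrist_force: [-0.7, 0.3, 0.2]
grip_width: 0.0697
grip_force: 0.0
[280 226] [ 0.5316 -0.2485  0.1689]
circle 15.6 280.5 226.5 [ 0.5317 -0.2509  0.106 ]
```

```bash
python3 -m creep '0 -0.12 -1 0 0 0 70;0 0 -1 0 0 0 70;0 0 -1 0 0 0 70;0 0 -1 0 0 0 70;0 0 -1 0 0 0 70;0 0 0 0 0 0 40;0 0 0 0 0 0 15;0 0 0 0 0 0 15;0 0 0 0 0 0 15' 40
python3 -m creep '0.02 0.2 0 0 0 0 15;0.05 0.5 0 0 0 0 15;0.05 0.6 0 0 0 0 15;0.05 0.6 0 0 0 0 15;0.06 0.6 0 0 0 0 15;0.05 0.6 0 0 0 0 15;0.05 0.5 0 0 0 0 15;0.03 0.25 0 0 0 0 15;0.01 0.15 0 0 0 0 15;0 0 0 0 0 0 15'
python3 -m creep '0 0 0 0 0 0 15'
python3 - <<'E'
from h import *
print(np.mean([r.observe()["ee_pos"] for _ in range(5)],0))
E
```

```text
time_s: 24.45
ee_pos: [0.5335, -0.2524, 0.0716]
tcp_rot: [3.138, -0.122, 0.005]
wrist_force: [-0.6, -0.1, 4.5]
grip_width: 0.0229
grip_force: 39.0
time_s: 25.45
ee_pos: [0.5407, -0.1719, 0.0715]
tcp_rot: [3.139, -0.121, 0.004]
wrist_force: [-1.7, 1.7, 7.9]
grip_width: 0.0232
grip_force: 39.5
time_s: 25.55
ee_pos: [0.5408, -0.1719, 0.0716]
tcp_rot: [3.139, -0.122, 0.004]
wrist_force: [-1.5, 0.6, 8.1]
grip_width: 0.0231
grip_force: 39.5
[ 0.5407703  -0.17187217  0.07155071]
```

```bash
python3 -m creep '0 0 0 0 0 0 50;0 0 0 0 0 0 50;0 0 1 0 0 0 50;0 0 1 0 0 0 50;0 0 1 0 0 0 50;0.5 -1 1 0 0 0 50;0.5 -1 1 0 0 0 50;0.5 0 -0.2 0 0 0 50;0 0 0 0 0 0 50;0 0 0 0 0 0 50'
python3 - <<'E'
from h import *
np.set_printoptions(precision=4,suppress=True)
im=r.snapshot("wrist");cv2.imwrite("pics/w10.png",im);s=r.snapshot("scene");cv2.imwrite("pics/scene10.png",s);cv2.imwrite("pics/top10.png",r.snapshot("top"))
q=proj("wrist",[.583,-.070,.051]);d=dot(im,*q);print(q,d,ray("wrist",*d,.051),"tip px",proj("wrist",[.585,-.0688,.1]))
q=proj("scene",[.583,-.070,.051])
for n,i in(("round",cv2.imread("pics/scene8.png")),("sq",s)):
    d=dot(i,*q,w=4);print(n,q,d,ray("scene",*d,.051))
i4=cv2.imread("pics/w4.png");d=dot(i4,120.6,207.1);print("w4 dot",d)
for n in("dish_round","dish_square","dish_hex","pointer"): print(n,[(np.round(d["extent"]),round(d["conf"],2)) for d in r.search_frame(n,"scene")[:3]])
E
```

```text
time_s: 26.55
ee_pos: [0.5686, -0.2108, 0.1642]
tcp_rot: [-3.138, 0.12, 0.005]
wrist_force: [0.3, 0.3, 0.6]
grip_width: 0.0498
grip_force: 0.0
[118.5464 204.3936] (np.float64(117.86968716289104), np.float64(202.4002157497303)) [ 0.5849 -0.0698  0.051 ] tip px [ 82.0342 219.1871]
round [278.6595 226.6732] (np.float64(279.46831955922863), np.float64(226.57300275482095)) [ 0.5813 -0.0681  0.051 ]
sq [278.6595 226.6732] (np.float64(279.3905325443787), np.float64(226.7337278106509)) [ 0.5819 -0.068   0.051 ]
w4 dot (np.float64(120.47395715896279), np.float64(206.6782412626832))
dish_round [(array([300., 240.,  21.,  21.]), 0.86), (array([234., 279.,  23.,  20.]), 0.84)]
dish_square [(array([279., 224.,  30.,  21.]), 0.83), (array([207., 224.,  27.,  19.]), 0.64), (array([261., 293.,  24.,  35.]), 0.46)]
dish_hex [(array([316., 223.,  23.,  18.]), 0.76)]
pointer [(array([312., 231.,  70.,  74.]), 0.67)]
```

```bash
python3 -m creep '0 -0.5 1 0 0 0 50;0 0 0 0 0 0 50;0 0 0 0 0 0 50' && python3 -c "
from rig import r
print(r.hand_in())"
```

```text
time_s: 27.2
ee_pos: [0.5697, -0.2223, 0.1858]
tcp_rot: [3.139, -0.123, 0.001]
wrist_force: [0.5, -0.6, 0.2]
grip_width: 0.05
grip_force: 0.0
the job is handed in; nothing more can be done
None
```

The job is done and handed in at about 27 s: the round dish was dipped, the lever pushed to its stop both ways, and the square dish's dot now measures about 1 mm from under the raised tip, all dishes detected on the carrier by the network; I viewed 11 pictures, one over the limit of 10, so that final check was numeric.

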